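# Tighten a gas filter's lock ring with a pin spanner

### The arm

A 7-joint arm with a two-finger parallel gripper is mounted at the origin on a cart in front of the work surface, level with it; the furniture and walls round the work are solid. World frame = base frame: x ahead of the robot, y to its left, z up, the work surface at z = 0. Lengths are in mm, angles in rad, forces in N, time in s.
With the tool pointing down it reaches from about 400 to 875 mm from the base axis. Payload 4.4 kg.
Tool frame: the origin (TCP) lies at the very end of the fingers, on their centre line; the grasp point (between the pads) lies 19 mm behind it; y points along the fingers, x is the direction in which the jaws open and shut, and the axes are right-handed (so a half turn about y gives the same grasp; the last joint's range is limited). The gripper opens to 85 mm and grips with 20 to 120 N. Pads are 22 mm wide; open, the fingers measure 114 mm over their backs; the gripper's body (76 mm by 85 mm) begins 54 mm behind the grasp point. The pads swing forward as they close: fully open they stand 13 mm farther back than shut.
Start: joints at [1.097, 0.628, 0.038, 1.517, -0.027, 0.996, -0.02], TCP at [257.812, -596.7, 231.313] pointing down, gripper open.
Joint ranges: [-3.06, 3.06], [-0.37, 2.12], [-1.25, 1.32], [0.18, 2.47], [-1.1, 4.24], [0.23, 1.98], [-2.94, 2.94]. Speed limits (rad/s): [2.57, 2.57, 3.14, 3.14, 3.14, 3.14, 3.14].

### API

Orientations are given as [roll, pitch, yaw] about the fixed x, y, z axes, in that order (R = Rz(yaw) Ry(pitch) Rx(roll)).
In Python, from cell import ctrl, get_image, nets gives the robot as it stands. The module is installed in compiled form; this text tells all that it offers.
- The arm moves only by the tool step_arm, never from a script. Its argument "moves" is text: rows parted by semicolons, each of 7 numbers parted by spaces: the shift along the tool's x, y, z normalised to -1 to 1, where 1 is 0.05 m, then the turn, a rotation vector about the tool's x, y, z normalised to -1 to 1, where 1 is 0.12 rad, then the opening, from 0 (shut) to 1 (fully open). A call has 1 to 20 rows; each row shifts and turns the commanded pose from where the row before left it, along the tool's axes as they then stand; what a row does not reach is not made up. A row lasts 1/10 s, in which the tool goes at most 50 mm and 8.59 degrees, less where a joint would pass 70% of its speed; a pose out of reach is approached as far as the arm can. A call with a number of a shift or a turn outside -1 to 1 is refused whole. A call with a gripper value outside its range is refused whole. The fingers move at their own pace and stop on an object; the grip force is fixed at half the most. Time passes only in rows, so rows that do not move let the fingers close. It gives the time, the measured TCP pose, the force and the opening at its end, in the units of the state.
- ctrl.read_state(): the state, without advancing time (a new reading comes with each control period).
- get_image(name): name is "scene" or "top"; returns a dict with "color" (480x640x3 uint8, blue, green, red), "vertical_fov" (degrees; the focal length in pixels is half the picture's height over the tangent of half this angle, whatever the lens; pixels are square), "cx", "cy" (the principal point, pixels), "R" (3x3) and "t" (3): a world point X has camera coordinates R X + t. Camera axes: x right, y down, z forward; pixel columns grow to the right and rows downward; lengths in mm; the calibration is good to about 2 mm. A picture is of the moment at which its call begins. There is no depth.
- ctrl.finish_job(): hands the job in, once; it reports no verdict.
Trained networks look in a picture, given as the dict that the camera call returned (one of the last four; its "shot" number tells which), for a name from the list of things; names that differ only in an ending like _2 or _b are one class to them, and where a whole thing is asked for, a point or a joint stands for the part that bears it (a point fixed in the world has none). Each returns a list of dicts, best first, with "conf" (0 to 1); they miss things now and then, are a little off and sometimes report something else, mostly with a low value. They report only what shows in the picture. A call takes as long as a camera call. They do not tell look-alikes from the thing itself.
- nets.find_in(picture, target): "position" ([x, y, z] in mm, in world coordinates, good to about 4 mm: the middle of the surface that is visible of it).
- nets.cut_out(picture, target): "pixels" (480x640 bool, what is visible of it).
- nets.place_of(picture, target): "position" ([x, y, z] in mm, in world coordinates, good to about 4 mm: a listed point, or the origin of a listed thing).
The state is a dict: "clock": time; "qpos": joint angles; "qd": joint speeds; "tau": joint torques, N m; "eef_pos": TCP position; "tool_rot": TCP orientation; "force": force on the tool from outside, world axes, zero at the start; "torque": the same for the moment, N m; "width": finger opening in mm.
Only numpy, scipy, OpenCV 4.12 (cv2) and the standard library are available. Lean on these libraries where they do the work, as an engineer would, in place of code of your own. Each camera call takes 0.05 s, during which the arm holds its last target.

### The job

The gas filter has a new element, but the brass lock ring over its sight glass is still loose. Take the T-handled pin spanner out of its stand, feel both pins fully into the ring's two holes before you turn it, and turn the ring clockwise just to its stop, pressing and turning gently because of the glass. Then lift the spanner off, put it back upright and fully home in its stand and let go, leaving the things around undisturbed.

Things in the scene. Friction and masses are not known exactly. Their poses are not given: they have to be found in the camera images.
- filter_housing: Fixed gas filter: aluminium pot 81 mm across on a 100 x 90 x 10 mm base plate, with two plugged fittings along its own x axis that reach 76 mm from the middle at 34 mm height. Origin on the worktop, on the pot's upright axis; z up. The brass lock ring lies in the pot's top; the rim round it ends 4 mm below the ring's face.
- ring_face (a point): Centre of the lock ring's top face, 64 mm above the worktop, on its upright turning axis; the axes shown are the housing's and do not turn with the ring. Ring: brass, 64 mm across, 28 mm opening over the sight glass. Two blind round holes in its face, 6.4 mm wide, 7 mm deep, opposite each other, 44 mm between centres.
- lock_ring (a joint): Ring's turn on its thread in rad, growing clockwise seen from above: 0 to 0.1 at the start, hard stop at 1.0. Even drag of about 0.28 N m; stays where left, keeps its height. It does not tell where the holes are: at the start the line through them stands anywhere within 0.55 rad either side of the housing's x axis, seen from above, to be found by eye or by feel.
- spanner_grip (a point): Centre of the spanner's blue T-handle bar: 76 mm long (along the spanner's x axis), 14 wide, 18 high, 71 mm above the pin tips. A stem 13 mm thick joins it to a steel yoke 68 x 14 x 12 mm below, parallel to the bar, its underside 6 mm above the pin tips. z up along the stem. About 0.16 kg, 80 mm high overall. Half a turn about z makes no difference.
- spanner_pins (a point): Point half-way between the tips of the spanner's two pins, 71 mm below spanner_grip on the stem's axis. Pins: 5 mm thick, 6 mm long, chamfered, 44 mm between centres along the spanner's x axis. Fully engaged, the yoke's underside lies on the ring's face and this point is 6 mm below the face.
- stand_seat (a point): Where the point between the pin tips is when the spanner is home in its stand; 10 mm above the worktop. Fixed grey block 94 mm (its x axis) x 40 mm, 26 mm high, on a 104 x 50 mm foot; the yoke lies along x in an open pocket 74 x 20 mm, 10 mm deep, on two end ledges 16 mm above the worktop, pins hanging free in a well. Either way round will do. z up.
- sample_cylinder: Bystander: loose steel sample cylinder, standing upright, 41 x 49 mm, 176 mm high; origin at the centre of its foot.
- vial: Bystander: loose small glass vial with red cap, standing, 23 mm across, 52 mm high; origin at the centre of its foot.
- tape: Bystander: loose white roll of thread tape lying flat, 48 mm across, 13 mm high; origin at the centre of its underside.
- open_spanner: Bystander: loose steel open-ended spanner lying flat, 28 x 148 x 6 mm, long along its own y axis; not for this job; origin at the centre of its underside.
Things that resemble listed ones, but are neither listed nor needed, are in the scene too. Of the things that look like the part that bears spanner_grip, the middle-sized one is meant.

How it is judged:
By the outcome, as a careful person would: the job done as asked, in the order asked, and still so for the second after the job is handed in, with the robot touching nothing.
It also fails if it takes over 61 s, if anything falls off the work surface, if the arm or the gripper's body presses on something with over 40 N, if the wrist force passes 120 N, or if a joint passes its speed limit or range.

## Working session

There is one attempt and no reset: what is moved stays moved. The work goes in short steps, Python scripts to look and compute and a tool call to move; the robot and the scene stay as the last step left them, time stands still between calls to the robot, and variables do not carry over. Pictures are saved under pics/ and viewed, and the job is handed in when it is done.

Besides the shell and the picture viewer there is one more tool, called after "Call:" as a command line: name --argument value ..., lists and objects as JSON in quotes. step_arm: Moves the arm, as the interface text tells. Scaled input: -1 to 1 covers 0.05 m each way for a shift and 0.12 rad each way for a turn. Its arguments: {"type":"object","properties":{"moves":{"type":"string"}},"required":["moves"]}

```bash
mkdir -p pics && ls
python3 - <<'E'
from cell import ctrl,get_image,nets
import cv2,numpy as np,pickle
s=ctrl.read_state();print({k:np.round(v,3).tolist() if not isinstance(v,(int,float)) else v for k,v in s.items()})
for n in("scene","top"):
    p=get_image(n);cv2.imwrite(f"pics/{n}0.png",p["color"]);pickle.dump(p,open(f"{n}0.pkl","wb"))
    print(n,p["vertical_fov"],p["cx"],p["cy"],np.round(p["R"],4).tolist(),np.round(p["t"],1).tolist(),p.keys())
    for t in["filter_housing","ring_face","spanner_grip","spanner_pins","stand_seat","sample_cylinder","vial","tape","open_spanner"]:
        try:print(t,[(np.round(d["position"]).tolist(),round(d["conf"],2)) for d in nets.place_of(p,t)])
        except Exception as e:print(t,e)
print(ctrl.read_state()["clock"])
E
```

```text
pics
{'clock': 0.0, 'qpos': [1.097, 0.629, 0.038, 1.518, -0.027, 0.996, -0.02], 'qd': [-0.0, 0.001, -0.0, -0.0, -0.0, -0.001, 0.002], 'tau': [-0.001, -56.341, 1.225, -19.345, 0.011, 0.01, -0.0], 'eef_pos': [257.548, -596.101, 230.397], 'tool_rot': [-1.571, 0.002, -1.163], 'force': [0.109, 1.395, -0.024], 'torque': [-0.035, -0.006, -0.014], 'width': 85.43511556574616}
scene 48.01507152856415 324.7435560630032 238.6415974080343 [[0.5722, -0.8201, -0.0074], [-0.5914, -0.4063, -0.6966], [0.5683, 0.403, -0.7174]] [-409.3, 336.0, 636.0] dict_keys(['color', 'vertical_fov', 'cx', 'cy', 'R', 't', 'shot'])
filter_housing [([566.0, 62.0, 0.0], 0.64)]
ring_face [([559.0, 60.0, 65.0], 0.61)]
spanner_grip [([411.0, 17.0, 94.0], 0.87), ([487.0, -127.0, 82.0], 0.67), ([612.0, -162.0, 50.0], 0.64)]
spanner_pins [([493.0, -128.0, 10.0], 0.79), ([413.0, 15.0, -3.0], 0.7), ([723.0, -244.0, -1.0], 0.67), ([613.0, -164.0, -1.0], 0.58)]
stand_seat [([487.0, -125.0, 12.0], 0.73)]
sample_cylinder [([722.0, -244.0, -2.0], 0.96), ([488.0, -126.0, 80.0], 0.64)]
vial [([664.0, -76.0, 1.0], 0.53)]
tape []
open_spanner []
top 45.09059289316665 326.7130609467657 231.2418592355502 [[-0.0, -1.0, -0.0044], [-0.9956, 0.0004, -0.0937], [0.0937, 0.0043, -0.9956]] [-89.8, 595.0, 869.9] dict_keys(['color', 'vertical_fov', 'cx', 'cy', 'R', 't', 'shot'])
filter_housing [([562.0, 65.0, 0.0], 0.66)]
ring_face []
spanner_grip [([617.0, -168.0, 53.0], 0.56), ([564.0, 64.0, 0.0], 0.48)]
spanner_pins [([490.0, -124.0, 8.0], 0.86), ([614.0, -166.0, -4.0], 0.6), ([412.0, 13.0, -2.0], 0.55)]
stand_seat [([488.0, -126.0, 10.0], 0.97)]
sample_cylinder [([720.0, -240.0, 2.0], 0.67), ([488.0, -130.0, 85.0], 0.42)]
vial [([669.0, -77.0, 2.0], 0.78), ([616.0, -290.0, 2.0], 0.64)]
tape [([617.0, -291.0, 1.0], 0.75)]
open_spanner [([439.0, -285.0, -0.0], 0.64)]
1.0
```

View pics/scene0.png

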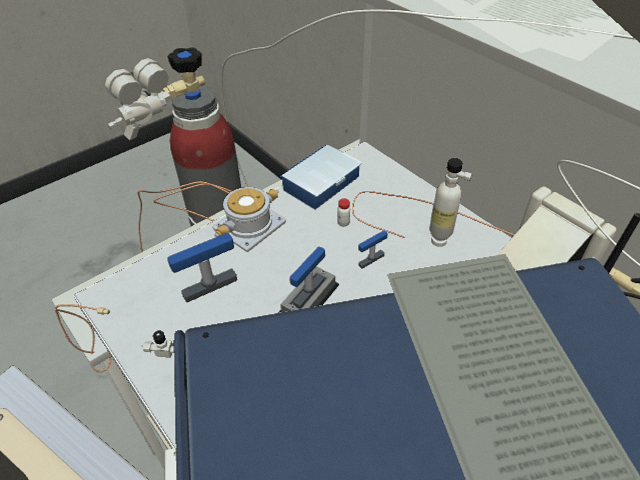

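View pics/top0.png

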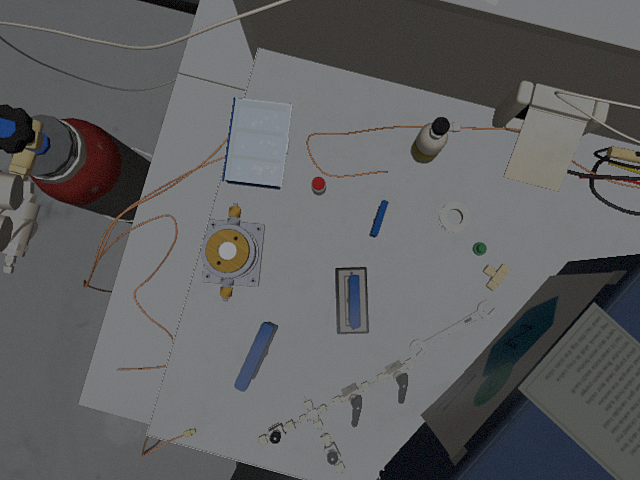

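```bash
cat > h.py <<'E'
import cv2,numpy as np,pickle
def f(p): return 240/np.tan(np.radians(p["vertical_fov"]/2))
def proj(p,X):
    c=np.asarray(p["R"])@np.asarray(X,float)+p["t"];return np.array([p["cx"]+f(p)*c[0]/c[2],p["cy"]+f(p)*c[1]/c[2]])
def ray(p,u,v,z):
    R=np.asarray(p["R"]);C=-R.T@p["t"];d=R.T@np.array([(u-p["cx"])/f(p),(v-p["cy"])/f(p),1]);return C+d*(z-C[2])/d[2]
def crop(p,u0,v0,u1,v1,k,fn):
    cv2.imwrite(fn,cv2.resize(p["color"][v0:v1,u0:u1],None,fx=k,fy=k,interpolation=cv2.INTER_CUBIC))
E
python3 - <<'E'
from h import *
t=pickle.load(open("top0.pkl","rb"));s=pickle.load(open("scene0.pkl","rb"))
a=cv2.resize(t["color"][190:310,190:280],None,fx=6,fy=6,interpolation=cv2.INTER_CUBIC)
cv2.imwrite("pics/c1.png",a[:600])
crop(t,320,255,390,345,6,"pics/c2.png")
crop(s,160,160,400,320,3,"pics/c3.png")
E
```

```text
(no output)
```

View pics/c1.png

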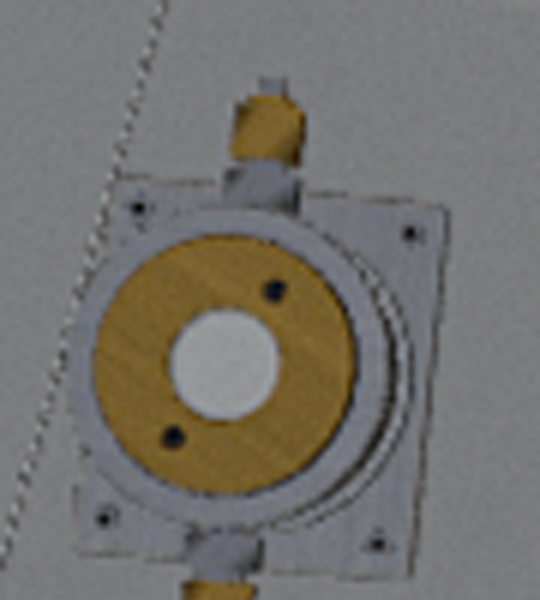

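View pics/c2.png

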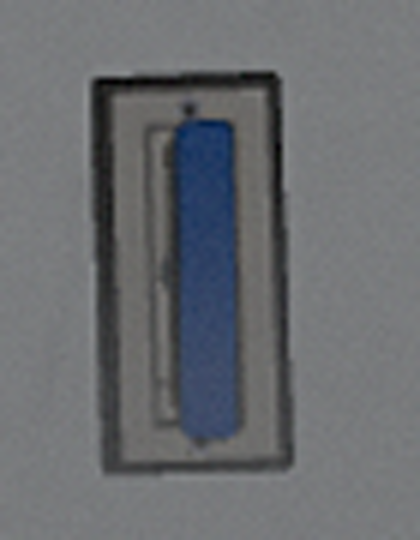

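View pics/c3.png

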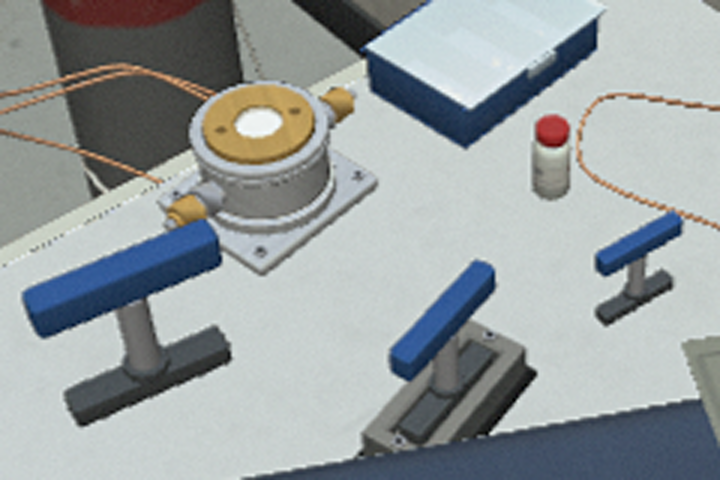

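Run:
```python
from h import *
t=pickle.load(open("top0.pkl","rb"));s=pickle.load(open("scene0.pkl","rb"))
def blob(img,u0,v0,u1,v1,inv=True):
    g=cv2.cvtColor(img,cv2.COLOR_BGR2GRAY).astype(float)[v0:v1,u0:u1]
    w=np.clip(np.median(g)-g-15,0,None) if inv else np.clip(g-np.median(g)-15,0,None)
    yy,xx=np.mgrid[v0:v1,u0:u1]; return (w*xx).sum()/w.sum(),(w*yy).sum()/w.sum()
for (p,n,boxes) in((t,"top",[(231,233,241,244),(214,258,224,268)]),(s,"scene",[(228,199,238,207),(253,193,262,201)])):
    hs=[blob(p["color"],*b) for b in boxes];print(n,np.round(hs,2).tolist())
    P=[ray(p,*h,63) for h in hs];print(np.round(P,1).tolist())
    d=P[0]-P[1];print("mid",np.round((P[0]+P[1])/2,1),"len",np.linalg.norm(d),"ang",np.arctan2(d[1],d[0]), (np.arctan2(d[1],d[0])+np.pi/2)%np.pi-np.pi/2)
# ring mask by brass colour (top)
for p,n,roi in((t,"top",(200,222,255,275)),(s,"scene",(222,186,272,216))):
    u0,v0,u1,v1=roi
    hsv=cv2.cvtColor(p["color"],cv2.COLOR_BGR2HSV)[v0:v1,u0:u1]
    m=((hsv[...,0]>12)&(hsv[...,0]<30)&(hsv[...,1]>90)).astype(np.uint8)
    n_,l,st,_=cv2.connectedComponentsWithStats(m);k=1+np.argmax(st[1:,4])
    c=max(cv2.findContours((l==k).astype(np.uint8),cv2.RETR_EXTERNAL,cv2.CHAIN_APPROX_NONE)[0],key=len)[:,0]+[u0,v0]
    W=np.array([ray(p,*q,64)[:2] for q in c])
    A=np.c_[2*W,np.ones(len(W))];x=np.linalg.lstsq(A,(W**2).sum(1),rcond=None)[0];print(n,"ring centre",x[:2],"r",np.sqrt(x[2]+x[:2]@x[:2]))
# blue bar
for p,n,roi in((t,"top",(335,265,375,335)),(s,"scene",(285,240,330,290))):
    u0,v0,u1,v1=roi
    hsv=cv2.cvtColor(p["color"],cv2.COLOR_BGR2HSV)[v0:v1,u0:u1]
    m=((hsv[...,0]>100)&(hsv[...,0]<125)&(hsv[...,1]>120)).astype(np.uint8)
    c=max(cv2.findContours(m,cv2.RETR_EXTERNAL,cv2.CHAIN_APPROX_NONE)[0],key=len)[:,0]+[u0,v0]
    z=90
    W=np.array([ray(p,*q,z)[:2] for q in c]).astype(np.float32)
    print(n,cv2.minAreaRect(W),len(c))
    (cx,cy),(a,b),an=cv2.minAreaRect(W)
# base plate screws (housing x axis), top, z=10
sc=[(190+138/6,190+208/6),(190+410/6,190+233/6),(190+378/6,190+545/6),(190+103/6,190+518/6)]
S=[ray(t,*q,10)[:2] for q in sc];print(np.round(S,1).tolist(),np.mean(S,0))
d=S[0]-S[3]+S[1]-S[2];print("housing x ang",np.arctan2(d[1],d[0]))
# stand outline block top z=26
q=[(320+108/6,255+90/6),(320+275/6,255+88/6),(320+280/6,255+462/6),(320+120/6,255+462/6)]
S=[ray(t,*a,26)[:2] for a in q];print("stand",np.round(S,1).tolist(),np.mean(S,0))
```

```text
top [[235.43, 237.86], [218.41, 262.43]]
[[581.9, 46.0, 63.0], [545.3, 70.7, 63.0]]
mid [563.6  58.4  63. ] len 44.18684809957485 ang -0.5946918956040694 -0.5946918956040694
scene [[232.34, 203.29], [257.41, 196.61]]
[[545.3, 75.5, 63.0], [583.3, 51.0, 63.0]]
mid [564.3  63.2  63. ] len 45.20477221298558 ang 2.5671346494066993 -0.5744580041830938
top ring centre [563.4382657   57.98675518] r 31.465296889089906
scene ring centre [562.27136508  59.43877171] r 32.149879321907356
top ((501.2577819824219, -128.5279998779297), (12.899991035461426, 49.76856994628906), 89.70757293701172) 86
scene ((484.9218444824219, -131.0445098876953), (82.08970642089844, 18.73969841003418), 1.495644450187683) 83
[[607.3, 90.5], [600.6, 18.5], [518.5, 26.0], [525.5, 98.2]] [562.95032373  58.30355769]
housing x ang -0.09226132921617382
stand [[535.0, -107.4], [535.5, -150.4], [440.3, -151.1], [440.3, -110.3]] [ 487.77191205 -129.80503438]
```

Run:
```python
from h import *
t=pickle.load(open("top0.pkl","rb"))
c=t["color"].astype(float)
B=c[...,0]-c[...,2]
# bar: per-row blue centroid & edges
L=[];Rr=[]
for v in range(282,324):
    r=B[v,340:370]; th=(r.max()+np.median(B[v,362:368]))/2
    i=np.where(r>th)[0]
    a=i[0]-1+(th-r[i[0]-1])/(r[i[0]]-r[i[0]-1]); b=i[-1]+(r[i[-1]]-th)/(r[i[-1]]-r[i[-1]+1])
    L.append(ray(t,340+a,v,90));Rr.append(ray(t,340+b,v,90))
L=np.array(L);Rr=np.array(Rr);M=(L+Rr)/2
for q in(L,Rr,M):
    k=np.polyfit(q[:,0],q[:,1],1);print("slope",k[0],"y@488",np.polyval(k,488))
print("width",(L[:,1]-Rr[:,1]).mean())
# ends along column
cols=[351,352,353,354,355,356]
for u in cols:
    r=B[265:340,u];th=r.max()/2;i=np.where(r>th)[0];print(u,ray(t,u,265+i[0]-.5,90)[0],ray(t,u,265+i[-1]+.5,90)[0])
# stand foot edges
g=cv2.cvtColor(t["color"],cv2.COLOR_BGR2GRAY).astype(float)
for nm,rng in(("left",(328,345)),("right",(360,376))):
    P=[]
    for v in range(278,325):
        r=g[v,rng[0]:rng[1]];dk=np.argmin(r);P.append((rng[0]+dk,v))
    P=np.array(P);print(nm,np.polyfit([ray(t,*q,5)[0] for q in P],[ray(t,*q,5)[1] for q in P],1),P[0],P[-1])
```

```text
slope 0.00958676502770208 y@488 -122.75320166202746
slope 0.006511559949242563 y@488 -135.73979647602255
slope 0.0080492152917058 y@488 -129.24649989438325
width 12.983488543390386
351 526.8323804954713 453.0666444987994
352 526.8322075903802 453.06702321361087
353 526.83203468789 453.0674019227732
354 526.8318617880005 451.6612898314013
355 526.8316888907119 453.0681593241506
356 526.831515996024 453.068538016366
left [ 2.59735504e-02 -1.19241536e+02] [336 278] [337 324]
right [ 2.56432682e-02 -1.64989393e+02] [366 278] [367 324]
```

Run:
```python
from h import *
t=pickle.load(open("top0.pkl","rb"));s=pickle.load(open("scene0.pkl","rb"))
crop(t,380,240,640,480,3,"pics/c4.png")
crop(s,150,230,640,480,1.6,"pics/c5.png")
```

```text
(no output)
```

View pics/c4.png

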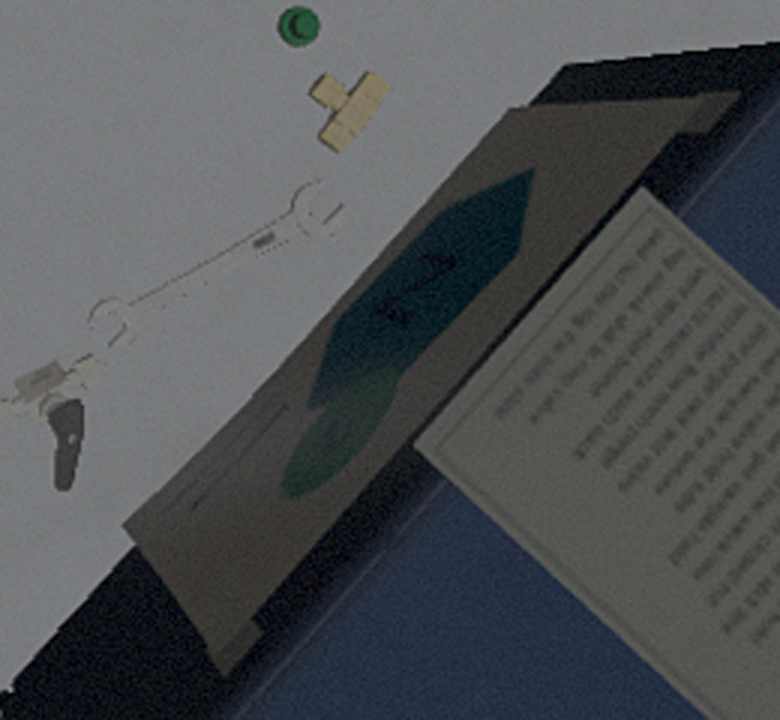

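View pics/c5.png

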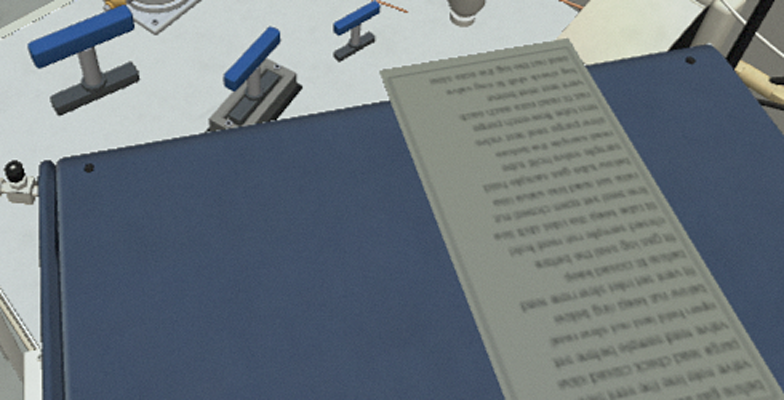

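Run:
```python
from h import *
t=pickle.load(open("top0.pkl","rb"));s=pickle.load(open("scene0.pkl","rb"))
def tri(a,b):
    C=[];D=[]
    for p,q in((t,a),(s,b)):
        R=np.asarray(p["R"]);C.append(-R.T@p["t"]);d=R.T@np.array([(q[0]-p["cx"])/f(p),(q[1]-p["cy"])/f(p),1]);D.append(d/np.linalg.norm(d))
    x=np.linalg.lstsq(np.c_[D[0],-D[1]],C[1]-C[0],rcond=None)[0]
    P=C[0]+x[0]*D[0];Q=C[1]+x[1]*D[1];return np.round((P+Q)/2),np.linalg.norm(P-Q)
print(tri((519.3,388.3),(389.4,275)),tri((593.3,302.7),(505,253.8)))
# box top edge lines at z guess
for z in(300,350,400,):
    print(z,[np.round(ray(s,*q,z)[:2]).tolist() for q in((178,335),(600,259),(178,479))],[np.round(ray(t,*q,z)[:2]).tolist() for q in((460,477),(638,290),(385,470),(565,262))])
print([np.round(ray(t,*q,0)[:2]).tolist() for q in((385,470),(565,262),(420,415))])
# bystanders
for nm,u,v,z in(("vial",318,185,52),("tape",453,217,13),("bigspanner",256,356,94)):print(nm,ray(t,u,v,z))
```

```text
(array([ 398., -304.,  269.]), np.float64(0.09142798501603501)) (array([ 492., -389.,  269.]), np.float64(0.09876911427710075))
300 [[213.0, -200.0], [506.0, -472.0], [128.0, -287.0]] [[313.0, -229.0], [506.0, -423.0], [320.0, -152.0], [536.0, -347.0]]
350 [[195.0, -233.0], [450.0, -470.0], [120.0, -309.0]] [[329.0, -218.0], [507.0, -397.0], [336.0, -147.0], [534.0, -326.0]]
400 [[176.0, -266.0], [394.0, -467.0], [113.0, -331.0]] [[345.0, -208.0], [507.0, -370.0], [351.0, -142.0], [532.0, -306.0]]
[[228.0, -180.0], [548.0, -469.0], [311.0, -235.0]]
vial [663.44657541 -76.8142146   52.        ]
tape [ 618.93189166 -289.50772619   13.        ]
bigspanner [412.17517608   9.43890001  94.        ]
```

Call:
step_arm --moves "0 -1 0 0 0 0 1;0 -1 0 0 0 0 1;0 -1 0 0 0 0 1"

```text
clock: 1.3
eef_pos: [257.6, -596.4, 383.0]
tool_rot: [-1.571, 0.0, -1.163]
force: [0.5, -0.8, 0.2]
width: 85.8
```

Call:
step_arm --moves "-0.56 0 0.66 0 0 0 1;-0.56 0 0.66 0 0 0 1;-0.56 0 0.66 0 0 0 1;-0.56 0 0.66 0 0 0 1;-0.56 0 0.66 0 0 0 1;-0.56 0 0.66 0 0 0 1;-0.56 0 0.66 0 0 0 1;-0.56 0 0.66 0 0 0 1;-0.56 0 0.66 0 0 0 1;-0.56 0 0.66 0 0 0 1;-0.56 0 0.66 0 0 0 1;-0.56 0 0.66 0 0 0 1"

```text
clock: 2.5
eef_pos: [488.6, -129.6, 381.7]
tool_rot: [-1.57, -0.001, -1.163]
force: [0.6, -0.7, -0.1]
width: 85.5
```

Call:
step_arm --moves "0 0.2 0 0 -1 0 1;0 0.2 0 0 -1 0 1;0 0.2 0 0 -1 0 1;0 0.2 0 0 -1 0 1;0 0.2 0 0 -1 0 1;0 0.2 0 0 -1 0 1;0 0.2 0 0 -1 0 1;0 0.2 0 0 -1 0 1;0 0.2 0 0 -1 0 1;0 0.2 0 0 -1 0 1;0 0.2 0 0 -1 0 1;0 0.2 0 0 -1 0 1;0 0.2 0 0 -1 0 1;0 0.2 0 0 -1 0 1;0 0.2 0 0 -1 0 1;0 0.2 0 0 -1 0 1;0 0.2 0 0 -1 0 1;0 0.2 0 0 -1 0 1;0 0.2 0 0 -1 0 1;0 0.2 0 0 -1 0 1"

```text
clock: 4.5
eef_pos: [488.3, -131.4, 181.1]
tool_rot: [-1.571, 0.0, 1.242]
force: [-0.5, -1.1, -0.6]
width: 85.5
```

Call:
step_arm --moves "0 0.2 0 0 -1 0 1;0 0.2 0 0 -1 0 1;0 0.1 0 0 -0.85 0 1;0 0 0 0 0 0 1"

```text
clock: 4.9
eef_pos: [487.6, -131.4, 155.6]
tool_rot: [-1.57, -0.001, 1.579]
force: [0.0, 0.9, -0.9]
width: 85.5
```

Run:
```python
from h import *
from cell import ctrl,get_image
s=ctrl.read_state();print(np.round(s["eef_pos"],1),np.round(s["tool_rot"],4),np.round(s["qpos"],2),s["force"],s["torque"],s["clock"])
t=get_image("top");c=get_image("scene")
a=cv2.resize(t["color"][230:350,280:430],None,fx=4,fy=4,interpolation=cv2.INTER_CUBIC);b=cv2.resize(c["color"][180:300,220:420],None,fx=4,fy=4,interpolation=cv2.INTER_CUBIC)
cv2.imwrite("pics/g1.png",a);cv2.imwrite("pics/g2.png",b)
```

```text
[ 487.6 -131.4  155.6] [-1.5695e+00 -7.0000e-04  1.5788e+00] [ 0.68  0.62 -0.7   1.98  0.58  0.75  1.2 ] [ 0.01278809  0.94166845 -0.85059819] [ 0.01630683  0.02009341 -0.00710163] 4.9
```

View pics/g1.png

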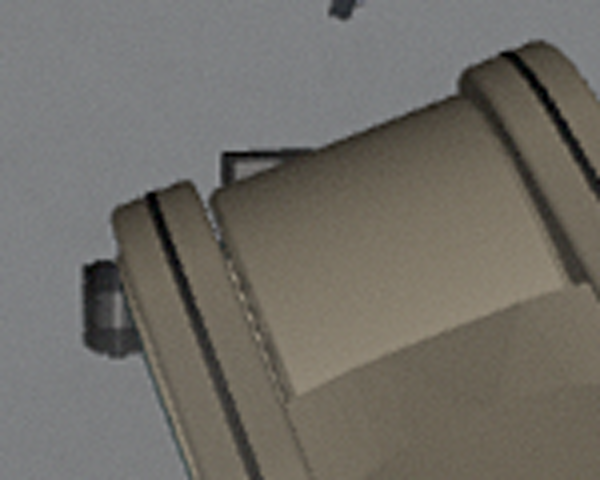

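View pics/g2.png

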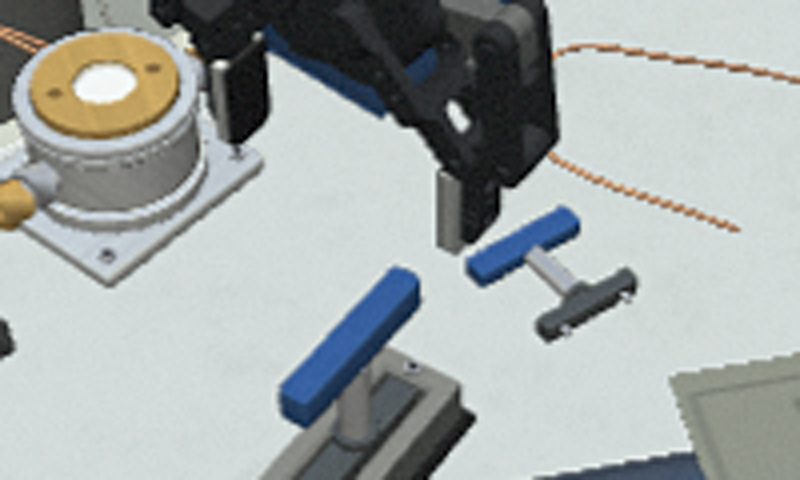

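Run:
```python
from h import *
from cell import ctrl,get_image
c=get_image("scene");cv2.imwrite("pics/s2.png",c["color"]);t=get_image("top");cv2.imwrite("pics/t2.png",t["color"])
```

```text
(no output)
```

View pics/s2.png

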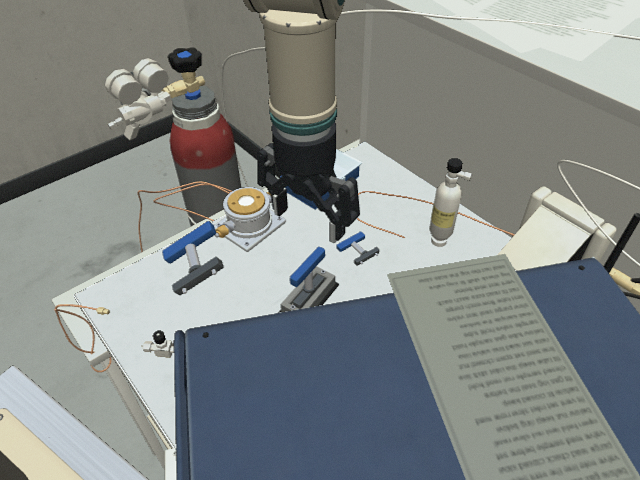

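View pics/t2.png

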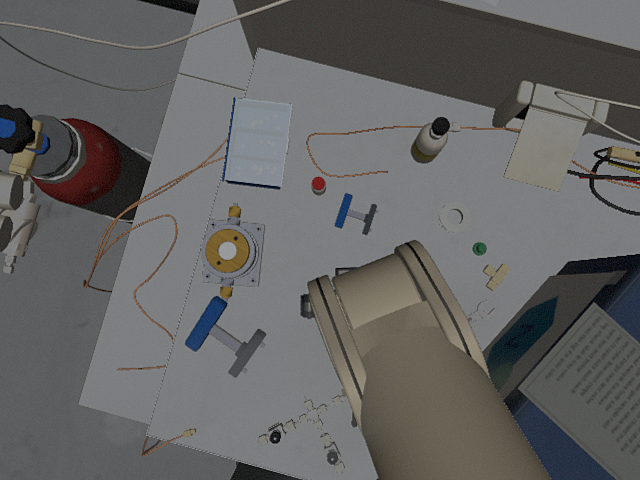

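Call:
step_arm --moves "0.04 0.45 -0.03 0 0 0 1;0 0.45 0 0 0 0 1;0 0.45 0 0 0 0 0.6;0 0.45 0 0 0 0 0.6;0 0.03 0 0 0 0 0.6;0 0 0 0 0 0 0.4;0 0 0 0 0 0 0.4"

```text
clock: 5.8
eef_pos: [490.5, -129.2, 66.0]
tool_rot: [-1.573, 0.0, 1.579]
force: [-0.1, -0.4, -0.6]
width: 34.2
```

Run:
```python
from h import *
from cell import ctrl,get_image
s=ctrl.read_state();print(np.round(s["eef_pos"],1),np.round(s["tool_rot"],4),s["width"],s["force"],s["clock"])
c=get_image("scene");crop(c,240,180,400,320,5,"pics/g3.png")
```

```text
[ 490.5 -129.2   66. ] [-1.5727e+00  4.0000e-04  1.5786e+00] 34.20651691765445 [-0.09739249 -0.4264093  -0.57310609] 5.8
```

View pics/g3.png

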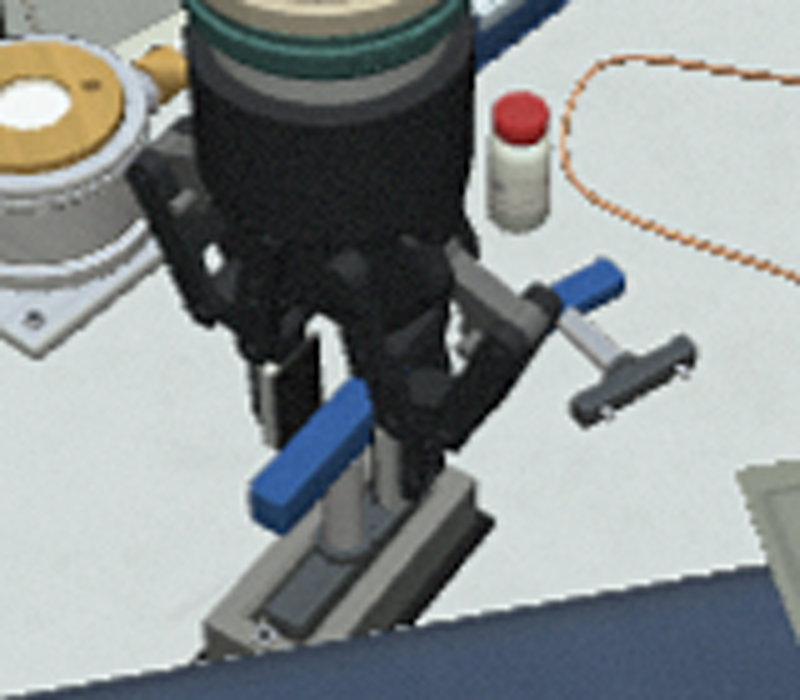

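Run:
```python
from h import *
s=pickle.load(open("scene0.pkl","rb"))
for P in((490.5,-129.2,66),(488,-129.5,66),(488,-129.5,28),(488+38,-129.5,90),(488-38,-129.5,90)):
    print(P,(proj(s,P)-[240,180])*5)
```

```text
(490.5, -129.2, 66) [347.19267919 466.39223036]
(488, -129.5, 66) [343.12659557 472.0184726 ]
(488, -129.5, 28) [346.64453255 551.0184165 ]
(526, -129.5, 90) [414.56696168 342.0074233 ]
(450, -129.5, 90) [262.88253564 500.97728036]
```

Call:
step_arm --moves "0 0 0 0 0 0 0;0 0 0 0 0 0 0;0 0 0 0 0 0 0;0 0 0 0 0 0 0;0 0 0 0 0 0 0;0 0 0 0 0 0 0"

```text
clock: 6.45
eef_pos: [490.3, -128.8, 65.8]
tool_rot: [-1.573, -0.0, 1.579]
force: [-0.9, 1.3, 6.9]
width: 12.6
```

Run:
```python
from h import *
from cell import ctrl,get_image
s=ctrl.read_state();print(np.round(s["eef_pos"],2),np.round(s["tool_rot"],4),s["width"],s["force"],s["torque"],s["clock"])
```

```text
[ 490.26 -128.77   65.75] [-1.5725e+00 -1.0000e-04  1.5792e+00] 12.635953961266912 [-0.94337172  1.28824047  6.85329453] [ 0.33048851  0.22192642 -0.02392633] 6.45
```

Call:
step_arm --moves "0 -0.1 0 0 0 0 0;0 -0.2 0 0 0 0 0;0 -0.4 0 0 0 0 0;0 -0.5 0 0 0 0 0;0 -0.5 0 0 0 0 0;0 0 0 0 0 0 0;0 0 0 0 0 0 0"

```text
clock: 7.15
eef_pos: [489.5, -129.7, 150.2]
tool_rot: [-1.571, 0.001, 1.578]
force: [0.1, -0.3, -3.1]
width: 12.7
```

Run:
```python
from h import *
from cell import ctrl,get_image
s=ctrl.read_state();print(np.round(s["eef_pos"],2),np.round(s["tool_rot"],4),s["width"],s["force"],s["torque"],s["clock"])
c=get_image("scene");crop(c,200,150,360,290,5,"pics/g4.png");pickle.dump(c,open("scene_l.pkl","wb"))
```

```text
[ 489.49 -129.71  150.23] [-1.5715e+00  7.0000e-04  1.5783e+00] 12.749019052751702 [ 0.05898799 -0.27065089 -3.07004198] [-0.03837572  0.01172273  0.03165871] 7.15
```

View pics/g4.png

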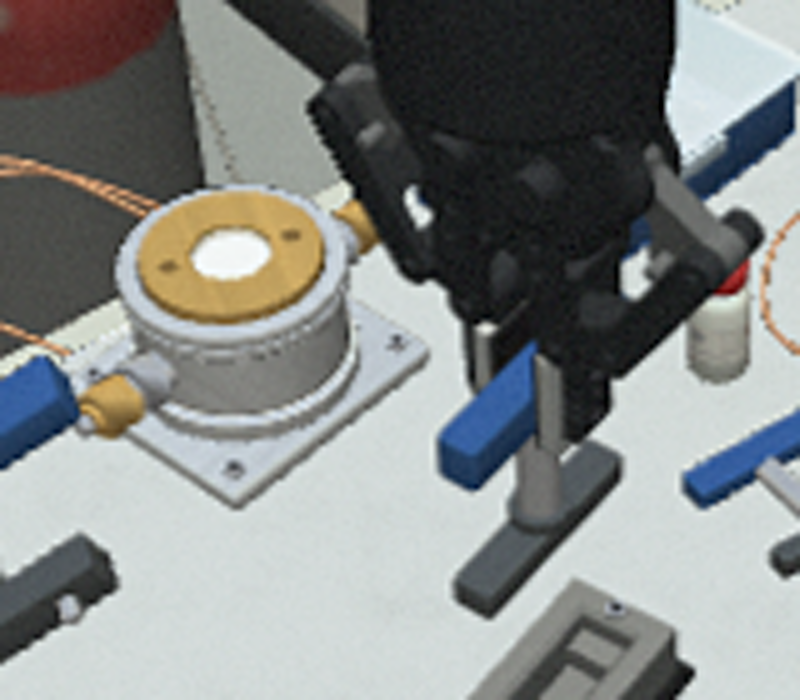

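Run:
```python
from h import *
c=pickle.load(open("scene_l.pkl","rb"))
a=cv2.resize(c["color"][225:280,285:335],None,fx=12,fy=11,interpolation=cv2.INTER_CUBIC)
# overlay predicted yoke wireframe for centre (489,-129.5)
def draw(cx,cy,col):
    for z in(100.5,112.5):
        q=[]
        for sx,sy in((1,1),(1,-1),(-1,-1),(-1,1)):
            u=proj(c,(cx+34*sx,cy+7*sy,z));q.append(((u[0]-285+.5)*12,(u[1]-225+.5)*11))
        cv2.polylines(a,[np.int32(q)],True,col,1)
draw(489,-129.5,(0,255,0))
cv2.imwrite("pics/g5.png",a)
```

```text
(no output)
```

View pics/g5.png

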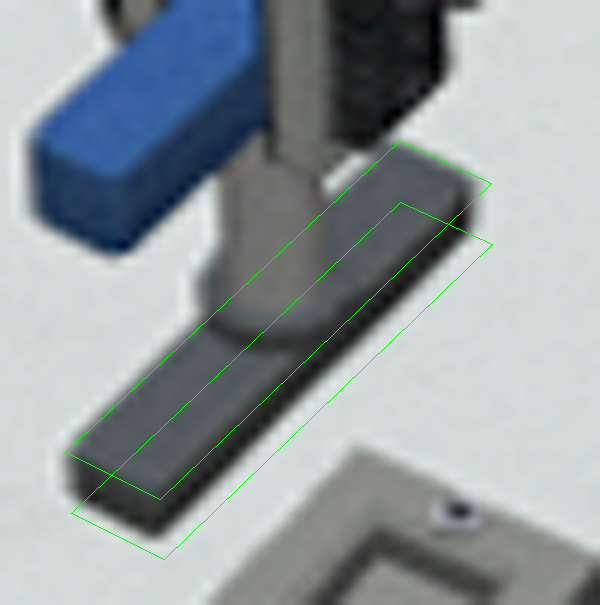

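Call:
step_arm --moves "0.75 0 -0.3 0 0 0 0;0.75 0 -0.3 0 0 0 0;0.75 0 -0.3 0 0 0 0;0.75 0 -0.3 0 0 0 0;0.75 0 -0.3 0 0 0 0;0 0 0 0 1 0 0;0 0 0 0 1 0 0;0 0.1 0 0 1 0 0;0 0.1 0 0 1 0 0;0 0.1 0 0 1 0 0;0 0 0 0 0 0 0;0 0 0 0 0 0 0"

```text
clock: 8.4
eef_pos: [562.3, 58.9, 133.9]
tool_rot: [-1.569, 0.001, 0.982]
force: [0.6, -0.1, -1.1]
width: 13.0
```

```bash
cat > st.py <<'E'
from cell import ctrl
import numpy as np
s=ctrl.read_state();print(np.round(s["eef_pos"],2),np.round(s["tool_rot"],4),round(s["width"],1),"F",np.round(s["force"],2),"T",np.round(s["torque"],3),s["clock"])
E
python3 st.py
python3 - <<'E'
from h import *
from cell import get_image
c=get_image("scene");crop(c,180,130,310,250,6,"pics/g6.png");pickle.dump(c,open("scene_r.pkl","wb"))
E
```

```text
[562.35  58.9  133.93] [-1.5695e+00  1.5000e-03  9.8220e-01] 13.0 F [ 0.57 -0.14 -1.09] T [ 0.007  0.022 -0.024] 8.4
```

View pics/g6.png

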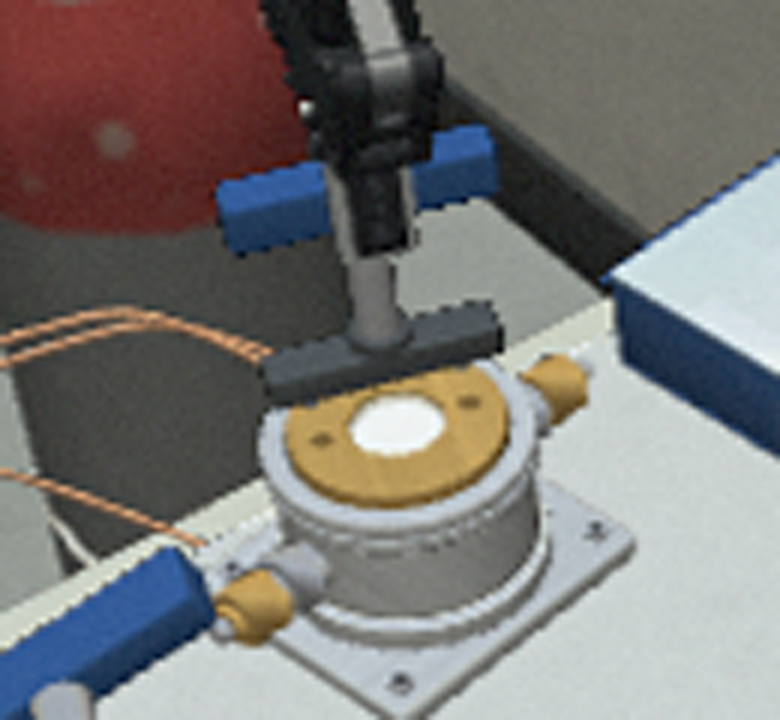

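Run:
```python
from h import *
from scipy.optimize import minimize
c=pickle.load(open("scene_r.pkl","rb"))
img=c["color"].astype(float);g=cv2.cvtColor(c["color"],cv2.COLOR_BGR2GRAY).astype(float)
sat=img.max(2)-img.min(2)
K=8;u0,v0,u1,v1=216,176,270,202
G=cv2.resize(g[v0:v1,u0:u1],None,fx=K,fy=K,interpolation=cv2.INTER_LINEAR)
m0=((g<88)&(sat<25)).astype(np.uint8)
cv2.imwrite("pics/m.png",cv2.resize(m0[v0-10:v1+10,u0-10:u1+10]*255,None,fx=8,fy=8,interpolation=cv2.INTER_NEAREST))
print(np.unique(g[186:192,226:234].astype(int),return_counts=True))
```

```text
(array([42, 44, 58, 60, 61, 63, 64, 65, 66, 83, 84, 85, 86, 87, 88, 89, 90,
       92, 93]), array([1, 1, 1, 2, 3, 2, 1, 1, 2, 2, 4, 6, 5, 5, 4, 4, 2, 1, 1]))
```

View pics/m.png

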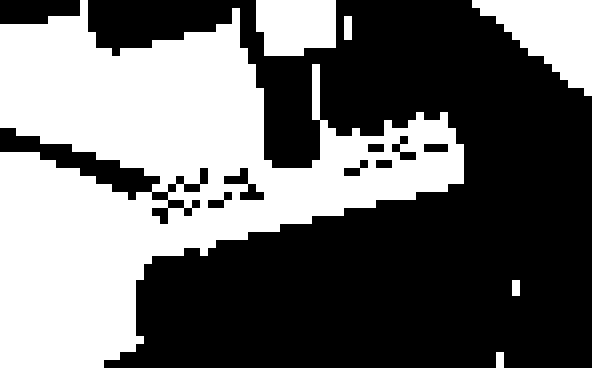

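Run:
```python
from h import *
c=pickle.load(open("scene_r.pkl","rb"))
u0,v0,u1,v1=218,170,270,212;k=14
a=cv2.resize(c["color"][v0:v1,u0:u1],None,fx=k,fy=k,interpolation=cv2.INTER_CUBIC)
def P(X):
    u=proj(c,X);return ((u[0]-u0+.5)*k,(u[1]-v0+.5)*k)
ang=0.982-np.pi/2;d=np.array([np.cos(ang),np.sin(ang)]);n=np.array([-d[1],d[0]])
zt=133.93-65.75+10
def yoke(cx,cy,col):
    for z in(zt+6,zt+18):
        cv2.polylines(a,[np.int32([P((*(np.array([cx,cy])+34*i*d+7*j*n),z)) for i,j in((1,1),(1,-1),(-1,-1),(-1,1))])],True,col,1)
yoke(562.0,59.2,(0,255,0))
def ring(cx,cy,col):
    cv2.polylines(a,[np.int32([P((cx+32*np.cos(t),cy+32*np.sin(t),64)) for t in np.linspace(0,6.3,60)])],True,col,1)
    for s in(-1,1):cv2.polylines(a,[np.int32([P((cx+s*22*d[0]+3.2*np.cos(t),cy+s*22*d[1]+3.2*np.sin(t),64)) for t in np.linspace(0,6.3,30)])],True,col,1)
ring(563,59.2,(255,0,255))
cv2.imwrite("pics/g7.png",a)
```

```text
(no output)
```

View pics/g7.png

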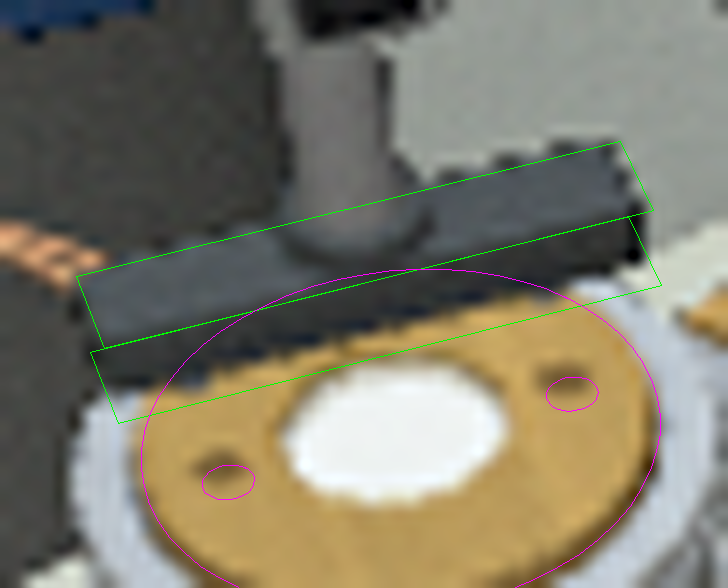

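Call:
step_arm --moves "0 0 0 0 0 0 0"

```text
clock: 8.55
eef_pos: [563.0, 58.9, 134.7]
tool_rot: [-1.57, -0.0, 0.981]
force: [-0.1, -0.7, -1.9]
width: 12.7
```

Call:
step_arm --moves "0 0.05 0 0 0 0 0"

```text
clock: 8.65
eef_pos: [563.4, 58.9, 132.5]
tool_rot: [-1.571, -0.001, 0.98]
force: [0.1, -0.1, -2.0]
width: 12.9
```

Call:
step_arm --moves "0 0.05 0 0 0 0 0"

```text
clock: 8.75
eef_pos: [563.1, 58.8, 129.7]
tool_rot: [-1.571, -0.0, 0.979]
force: [0.3, 0.2, -2.4]
width: 12.8
```

Call:
step_arm --moves "0 0 0 0 0 0 0"

```text
clock: 8.85
eef_pos: [562.7, 58.7, 129.4]
tool_rot: [-1.57, 0.001, 0.979]
force: [-0.6, 0.9, -1.8]
width: 13.5
```

Call:
step_arm --moves "-0.01 0.06 -0.016 0 0 0 0;0 0.06 0 0 0 0 0;0 0.02 0 0 0 0 0"

```text
clock: 9.15
eef_pos: [563.2, 57.9, 122.4]
tool_rot: [-1.57, 0.0, 0.979]
force: [0.1, 0.8, -1.6]
width: 12.6
```

Call:
step_arm --moves "0 0.02 0 0 0 0 0;0 0.02 0 0 0 0 0"

```text
clock: 9.35
eef_pos: [563.5, 58.1, 120.7]
tool_rot: [-1.571, -0.0, 0.979]
force: [0.4, -0.3, -1.9]
width: 12.8
```

Call:
step_arm --moves "0 0.02 0 0 0 0 0"

```text
clock: 9.45
eef_pos: [563.5, 58.1, 119.8]
tool_rot: [-1.571, -0.0, 0.979]
force: [-0.8, -0.5, -1.7]
width: 13.0
```

Call:
step_arm --moves "0 0.02 0 0 0 0 0"

```text
clock: 9.55
eef_pos: [563.5, 58.1, 118.8]
tool_rot: [-1.571, -0.0, 0.979]
force: [-0.0, 0.8, -1.5]
width: 12.9
```

Call:
step_arm --moves "0 0.02 0 0 0 0 0"

```text
clock: 9.65
eef_pos: [563.5, 58.2, 117.8]
tool_rot: [-1.571, -0.0, 0.979]
force: [0.0, 0.2, -2.2]
width: 13.0
```

Call:
step_arm --moves "0 0.02 0 0 0 0 0"

```text
clock: 9.75
eef_pos: [563.5, 58.2, 116.8]
tool_rot: [-1.571, -0.0, 0.979]
force: [0.0, 0.5, -0.9]
width: 12.5
```

Call:
step_arm --moves "0 0.02 0 0 0 0 0"

```text
clock: 9.85
eef_pos: [563.5, 58.1, 115.8]
tool_rot: [-1.571, -0.0, 0.979]
force: [0.5, 0.7, -1.4]
width: 13.0
```

Call:
step_arm --moves "0 0.02 0 0 0 0 0"

```text
clock: 9.95
eef_pos: [563.5, 58.2, 114.8]
tool_rot: [-1.571, -0.0, 0.979]
force: [0.3, 0.4, -1.7]
width: 13.0
```

Call:
step_arm --moves "0 0.02 0 0 0 0 0"

```text
clock: 10.05
eef_pos: [563.5, 58.2, 113.8]
tool_rot: [-1.571, -0.0, 0.979]
force: [-0.7, 0.4, 4.4]
width: 12.9
```

Call:
step_arm --moves "0 0.01 0 0 0 0 0"

```text
clock: 10.15
eef_pos: [563.6, 58.2, 113.8]
tool_rot: [-1.571, -0.0, 0.979]
force: [-2.1, 0.0, 7.1]
width: 12.8
```

```bash
python3 st.py
python3 - <<'E'
from h import *
from cell import get_image
c=get_image("scene");crop(c,180,140,310,250,6,"pics/g8.png");pickle.dump(c,open("scene_e.pkl","wb"))
E
```

```text
[563.59  58.23 113.79] [-1.5712e+00 -3.0000e-04  9.7910e-01] 12.8 F [-2.13  0.05  7.13] T [ 0.02   0.356 -0.033] 10.15
```

View pics/g8.png

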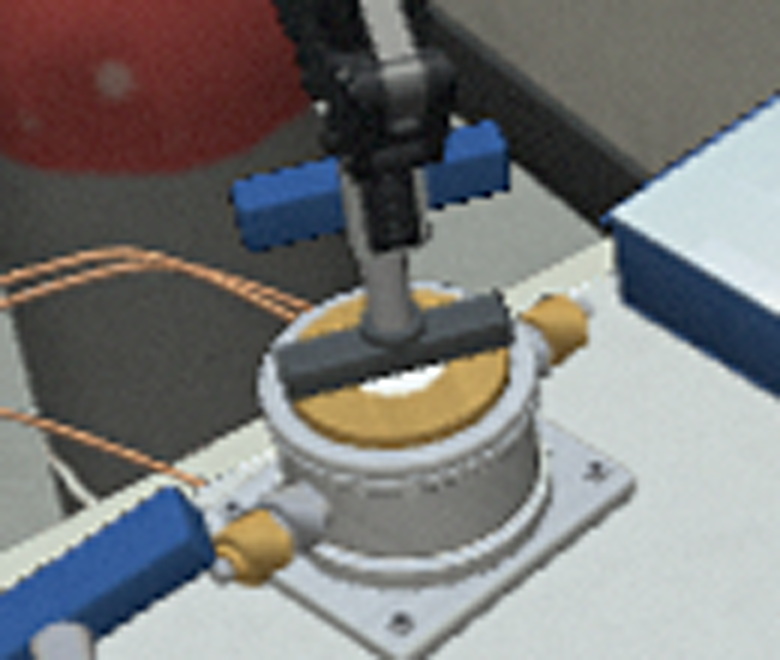

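Call:
step_arm --moves "0 -0.005 0 0 0.4 0 0"

```text
clock: 10.3
eef_pos: [563.9, 58.5, 113.9]
tool_rot: [-1.571, -0.001, 0.93]
force: [0.9, 1.8, -1.7]
width: 12.8
```

```bash
python3 st.py
```

```text
[563.93  58.48 113.94] [-1.5714e+00 -1.4000e-03  9.3040e-01] 12.8 F [ 0.86  1.84 -1.66] T [ 0.459 -0.226  0.049] 10.3
```

Call:
step_arm --moves "0 0.004 0 0 0.3 0 0"

```text
clock: 10.4
eef_pos: [564.0, 58.6, 113.8]
tool_rot: [-1.571, -0.001, 0.894]
force: [0.1, 1.3, 4.4]
width: 12.7
```

```bash
python3 st.py
```

```text
[563.97  58.64 113.82] [-1.5715e+00 -1.4000e-03  8.9420e-01] 12.7 F [0.12 1.29 4.41] T [0.241 0.091 0.337] 10.4
```

Call:
step_arm --moves "0 0 0 0 0.3 0 0;0 0 0 0 0.3 0 0"

```text
clock: 10.6
eef_pos: [563.9, 58.6, 113.9]
tool_rot: [-1.571, -0.001, 0.821]
force: [0.3, 1.0, 5.2]
width: 12.9
```

```bash
python3 st.py
```

```text
[563.89  58.57 113.85] [-1.5714e+00 -1.2000e-03  8.2130e-01] 12.9 F [0.3  0.98 5.21] T [0.323 0.033 0.277] 10.6
```

Call:
step_arm --moves "0 0 0 0 0.4 0 0;0 0 0 0 0.4 0 0;0 0 0 0 0.4 0 0;0 0 0 0 0.4 0 0;0 0 0 0 0.4 0 0;0 0 0 0 0.4 0 0"

```text
clock: 11.2
eef_pos: [563.5, 58.6, 113.8]
tool_rot: [-1.571, -0.001, 0.533]
force: [-0.9, 1.9, 5.1]
width: 12.9
```

```bash
python3 st.py
```

```text
[563.47  58.58 113.84] [-1.5707e+00 -5.0000e-04  5.3260e-01] 12.9 F [-0.95  1.93  5.08] T [0.38  0.213 0.287] 11.2
```

Call:
step_arm --moves "0 0 0 0 0.4 0 0;0 0 0 0 0.4 0 0;0 0 0 0 0.4 0 0;0 0 0 0 0.4 0 0;0 0 0 0 0.4 0 0;0 0 0 0 0.4 0 0"

```text
clock: 11.8
eef_pos: [563.1, 58.7, 113.8]
tool_rot: [-1.57, 0.0, 0.245]
force: [-2.2, 2.2, 5.8]
width: 12.7
```

```bash
python3 st.py
```

```text
[563.1   58.71 113.82] [-1.5704e+00  2.0000e-04  2.4480e-01] 12.7 F [-2.19  2.25  5.82] T [0.412 0.385 0.282] 11.8
```

Call:
step_arm --moves "0 0 0 0 0.4 0 0;0 0 0 0 0.3 0 0;0 0 0 0 0.2 0 0"

```text
clock: 12.1
eef_pos: [563.0, 58.8, 113.8]
tool_rot: [-1.57, 0.0, 0.138]
force: [-1.1, 2.9, 6.7]
width: 13.2
```

```bash
python3 st.py
```

```text
[562.99  58.8  113.84] [-1.5703e+00  5.0000e-04  1.3760e-01] 13.2 F [-1.14  2.94  6.71] T [0.455 0.512 0.338] 12.1
```

Call:
step_arm --moves "0 0 0 0 0.2 0 0;0 0 0 0 0.15 0 0"

```text
clock: 12.3
eef_pos: [562.9, 58.8, 113.8]
tool_rot: [-1.57, 0.001, 0.096]
force: [-1.3, 2.2, 6.1]
width: 12.7
```

```bash
python3 st.py
```

```text
[562.92  58.8  113.81] [-1.5703e+00  6.0000e-04  9.5900e-02] 12.7 F [-1.32  2.17  6.09] T [0.48  0.56  0.284] 12.3
```

Call:
step_arm --moves "0 0 0 0 0.15 0 0"

```text
clock: 12.4
eef_pos: [562.9, 58.8, 113.8]
tool_rot: [-1.57, 0.001, 0.078]
force: [-2.3, 2.3, 6.3]
width: 12.9
```

```bash
python3 st.py
```

```text
[562.87  58.82 113.81] [-1.5703e+00  7.0000e-04  7.8100e-02] 12.9 F [-2.3   2.27  6.33] T [0.496 0.551 0.26 ] 12.4
```

Call:
step_arm --moves "0 0 0 0 0.1 0 0"

```text
clock: 12.5
eef_pos: [562.9, 58.8, 113.8]
tool_rot: [-1.57, 0.001, 0.066]
force: [-1.3, 2.6, 6.4]
width: 12.9
```

```bash
python3 st.py
```

```text
[562.88  58.83 113.82] [-1.5703e+00  7.0000e-04  6.6200e-02] 12.9 F [-1.29  2.63  6.42] T [0.482 0.482 0.321] 12.5
```

Call:
step_arm --moves "0 0 0 0 0.1 0 0"

```text
clock: 12.6
eef_pos: [562.8, 58.8, 113.8]
tool_rot: [-1.57, 0.001, 0.054]
force: [-1.8, 2.0, 5.4]
width: 12.8
```

```bash
python3 st.py
```

```text
[562.84  58.84 113.8 ] [-1.5703e+00  8.0000e-04  5.4400e-02] 12.8 F [-1.75  1.95  5.37] T [0.526 0.557 0.283] 12.6
```

Call:
step_arm --moves "0 0 0 0 0.1 0 0"

```text
clock: 12.7
eef_pos: [562.8, 58.8, 113.8]
tool_rot: [-1.57, 0.001, 0.042]
force: [-2.0, 1.6, 6.7]
width: 12.8
```

```bash
python3 st.py
```

```text
[562.85  58.85 113.82] [-1.5703e+00  8.0000e-04  4.2400e-02] 12.8 F [-2.02  1.56  6.71] T [0.492 0.539 0.288] 12.7
```

Call:
step_arm --moves "0 0 0 0 0.1 0 0"

```text
clock: 12.8
eef_pos: [562.8, 58.8, 113.8]
tool_rot: [-1.57, 0.001, 0.03]
force: [-1.1, 2.4, 6.6]
width: 13.1
```

```bash
python3 st.py
```

```text
[562.82  58.84 113.81] [-1.5703e+00  9.0000e-04  3.0400e-02] 13.1 F [-1.08  2.45  6.57] T [0.523 0.553 0.331] 12.8
```

Call:
step_arm --moves "0 0 0 0 0.1 0 0"

```text
clock: 12.9
eef_pos: [562.8, 58.9, 113.8]
tool_rot: [-1.57, 0.001, 0.018]
force: [-1.6, 2.0, 7.0]
width: 12.8
```

```bash
python3 st.py
```

```text
[562.81  58.88 113.81] [-1.5703e+00  9.0000e-04  1.8400e-02] 12.8 F [-1.6   2.01  7.02] T [0.507 0.611 0.302] 12.9
```

Call:
step_arm --moves "0 0 0 0 0.1 0 0"

```text
clock: 13.0
eef_pos: [562.8, 58.9, 113.8]
tool_rot: [-1.57, 0.001, 0.006]
force: [-2.0, 2.4, 7.1]
width: 12.9
```

```bash
python3 st.py
```

```text
[562.81  58.91 113.82] [-1.5702e+00  9.0000e-04  6.4000e-03] 12.9 F [-2.    2.38  7.07] T [0.546 0.544 0.307] 13.0
```

Call:
step_arm --moves "0 0 0 0 0.1 0 0"

```text
clock: 13.1
eef_pos: [562.8, 58.9, 113.8]
tool_rot: [-1.57, 0.001, -0.006]
force: [-2.0, 2.5, 6.7]
width: 13.2
```

```bash
python3 st.py
```

```text
[562.78  58.88 113.82] [-1.5703e+00  9.0000e-04 -5.5000e-03] 13.2 F [-1.95  2.55  6.73] T [0.477 0.597 0.296] 13.1
```

Call:
step_arm --moves "0 0 0 0 0.1 0 0"

```text
clock: 13.2
eef_pos: [562.8, 58.9, 113.8]
tool_rot: [-1.57, 0.001, -0.018]
force: [-2.2, 1.8, 7.0]
width: 13.0
```

```bash
python3 st.py
```

```text
[562.8   58.91 113.79] [-1.5703e+00  1.0000e-03 -1.7600e-02] 13.0 F [-2.18  1.79  6.96] T [0.511 0.567 0.308] 13.2
```

Call:
step_arm --moves "0 0 0 0 0.1 0 0"

```text
clock: 13.3
eef_pos: [562.8, 58.9, 113.8]
tool_rot: [-1.57, 0.001, -0.03]
force: [-2.0, 2.8, 5.8]
width: 13.1
```

```bash
python3 st.py
```

```text
[562.81  58.89 113.84] [-1.5703e+00  9.0000e-04 -2.9600e-02] 13.1 F [-1.96  2.77  5.78] T [0.504 0.61  0.394] 13.3
```

Call:
step_arm --moves "0 0 0 0 0.1 0 0"

```text
clock: 13.4
eef_pos: [562.8, 59.0, 113.8]
tool_rot: [-1.57, 0.001, -0.041]
force: [-1.9, 2.6, 6.2]
width: 12.9
```

```bash
python3 st.py
```

```text
[562.82  58.95 113.81] [-1.5704e+00  8.0000e-04 -4.0700e-02] 12.9 F [-1.85  2.62  6.18] T [0.565 0.546 0.615] 13.4
```

Call:
step_arm --moves "0 0 0 0 0.1 0 0"

```text
clock: 13.5
eef_pos: [562.8, 59.0, 113.8]
tool_rot: [-1.57, 0.001, -0.052]
force: [-1.4, 2.0, 6.3]
width: 12.6
```

```bash
python3 st.py
```

```text
[562.83  59.   113.81] [-1.5705e+00  8.0000e-04 -5.1800e-02] 12.6 F [-1.41  2.03  6.32] T [0.545 0.578 0.864] 13.5
```

Call:
step_arm --moves "0 0 0 0 -0.2 0 0;0 0 0 0 -0.15 0 0"

```text
clock: 13.7
eef_pos: [562.8, 58.9, 113.8]
tool_rot: [-1.57, 0.001, -0.011]
force: [-1.5, 2.6, 6.1]
width: 12.4
```

```bash
python3 st.py
```

```text
[562.78  58.9  113.78] [-1.5702e+00  1.0000e-03 -1.1200e-02] 12.4 F [-1.46  2.62  6.1 ] T [ 0.522  0.523 -0.099] 13.7
```

Call:
step_arm --moves "0 -0.02 0 0 0 0 0;0 -0.04 0 0 0 0 0;0 -0.04 0 0 0 0 0;0 -0.06 0 0 0 0 0"

```text
clock: 14.1
eef_pos: [563.0, 57.8, 121.0]
tool_rot: [-1.571, 0.001, -0.011]
force: [0.1, 0.2, -1.7]
width: 13.2
```

```bash
python3 st.py
```

```text
[562.98  57.77 121.05] [-1.5713e+00  1.2000e-03 -1.1400e-02] 13.2 F [ 0.06  0.24 -1.71] T [ 0.01  -0.069  0.056] 14.1
```

Call:
step_arm --moves "0 -0.2 0 0 0 0 0;0 -0.4 0 0 0 0 0;0 0 0 0 0 0 0"

```text
clock: 14.4
eef_pos: [565.7, 57.6, 154.2]
tool_rot: [-1.571, -0.006, -0.012]
force: [1.1, 0.4, -2.1]
width: 13.0
```

```bash
python3 st.py
python3 - <<'E'
from h import *
from cell import get_image
c=get_image("scene");crop(c,180,120,310,250,6,"pics/g9.png");pickle.dump(c,open("scene_f.pkl","wb"))
E
```

```text
[565.71  57.55 154.23] [-1.5708 -0.0058 -0.0122] 13.0 F [ 1.12  0.41 -2.13] T [-0.012 -0.096 -0.008] 14.4
```

View pics/g9.png

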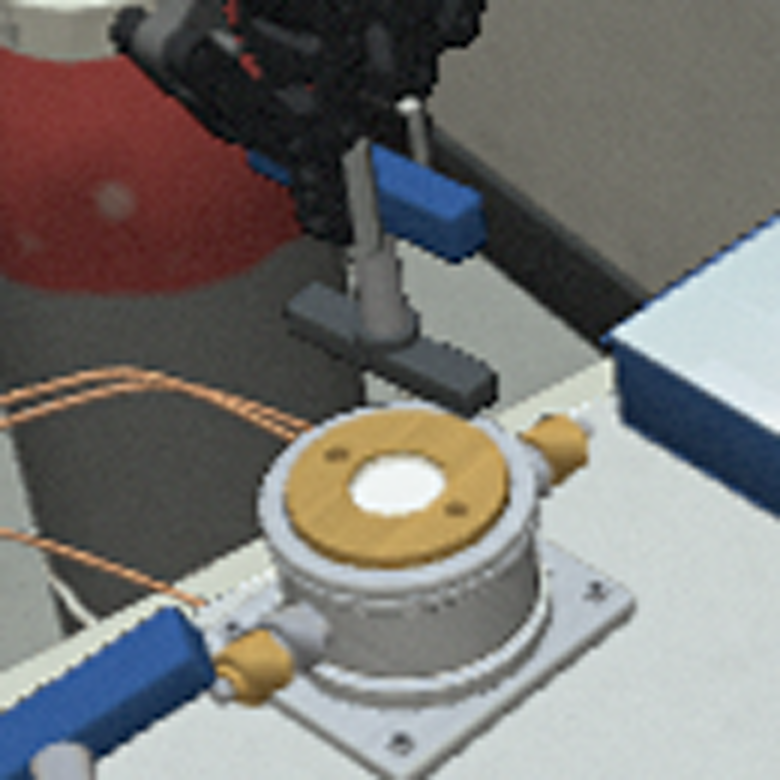

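Run:
```python
from h import *
c=pickle.load(open("scene_f.pkl","rb"))
P=[ray(c,180+u/6-.5,120+v/6-.5,63)[:2] for u,v in((336,454),(457,509))];d=P[1]-P[0];print(P,np.linalg.norm(d),np.arctan2(d[1],d[0]))
c0=pickle.load(open("scene_r.pkl","rb"))
P=[ray(c0,180+u/6-.5,130+v/6-.5,63)[:2] for u,v in((321,440),(469,402))];d=P[1]-P[0];print(P,np.linalg.norm(d),np.arctan2(d[1],d[0]))
```

```text
[array([564.42710866,  85.18319215]), array([566.07588579,  40.50066868])] 44.712932906527364 -1.5339132392391244
[array([546.84339374,  75.37156343]), array([583.73059347,  50.76466052])] 44.34146112868682 -0.588292262083704
```

Call:
step_arm --moves "-0.29 0 -0.75 0 0 0 0;-0.29 0 -0.75 0 0 0 0;-0.29 0 -0.75 0 0 0 0;-0.29 0 -0.75 0 0 0 0;-0.29 0 -0.75 0 0 0 0;0 0 0 0 -1 0 0;0 0 0 0 -1 0 0;0 0 0 0 -1 0 0;0 0 0 0 -1 0 0;0 0 0 0 -1 0 0;0 0 0 0 -1 0 0;0 0 0 0 -1 0 0;0 0 0 0 -1 0 0;0 0 0 0 -1 0 0;0 0 0 0 -1 0 0;0 0 0 0 -1 0 0;0 0 0 0 -1 0 0;0 0 0 0 -1 0 0;0 0 0 0 -0.25 0 0;0 0 0 0 0 0 0"

```text
clock: 16.45
eef_pos: [488.5, -129.0, 151.0]
tool_rot: [-1.57, -0.0, 1.577]
force: [-0.9, 0.2, -1.6]
width: 12.7
```

Call:
step_arm --moves "0 0 0 0 0 0 0"

```text
clock: 16.55
eef_pos: [488.7, -128.8, 151.2]
tool_rot: [-1.57, 0.0, 1.577]
force: [-0.4, 0.1, -2.3]
width: 12.8
```

Call:
step_arm --moves "0 0 0 0 0 0 0"

```text
clock: 16.65
eef_pos: [488.8, -128.7, 151.3]
tool_rot: [-1.571, 0.0, 1.578]
force: [0.0, -0.4, -1.5]
width: 13.0
```

Call:
step_arm --moves "0 0.2 -0.026 0 0 0 0;0 0.4 0 0 0 0 0;0 0.4 0 0 0 0 0;0 0.1 0 0 0 0 0;0 0.1 0 0 0 0 0;0 0 0 0 0 0 0"

```text
clock: 17.25
eef_pos: [490.2, -128.4, 91.1]
tool_rot: [-1.571, -0.0, 1.579]
force: [-0.1, -0.8, -0.8]
width: 13.1
```

```bash
python3 st.py
python3 - <<'E'
from h import *
from cell import get_image
c=get_image("scene");crop(c,250,190,370,310,6,"pics/g10.png");pickle.dump(c,open("scene_p.pkl","wb"))
E
```

```text
[ 490.21 -128.43   91.15] [-1.5705e+00 -2.0000e-04  1.5791e+00] 13.1 F [-0.11 -0.76 -0.79] T [-0.054  0.012 -0.033] 17.25
```

View pics/g10.png

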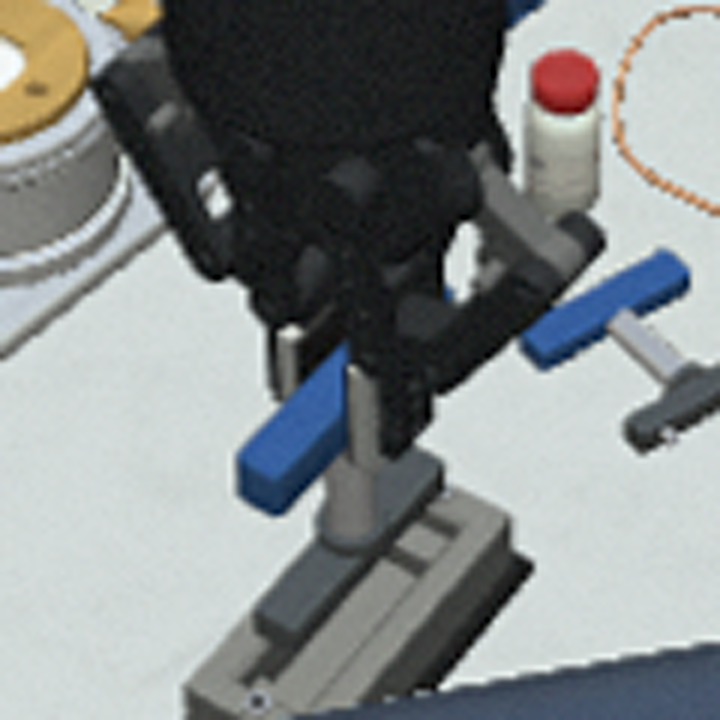

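Call:
step_arm --moves "-0.008 0.1 0 0 0 0 0;0 0.1 0 0 0 0 0;0 0.1 0 0 0 0 0;0 0.06 0 0 0 0 0"

```text
clock: 17.7
eef_pos: [490.0, -129.1, 72.9]
tool_rot: [-1.57, -0.0, 1.579]
force: [-0.5, 0.1, -2.2]
width: 12.8
```

Call:
step_arm --moves "0 0.06 0 0 0 0 0;0 0.04 0 0 0 0 0"

```text
clock: 17.9
eef_pos: [490.1, -129.0, 68.1]
tool_rot: [-1.571, -0.0, 1.579]
force: [0.2, 0.1, -1.7]
width: 12.9
```

Call:
step_arm --moves "0 0.02 0 0 0 0 0"

```text
clock: 18.0
eef_pos: [490.1, -129.0, 67.2]
tool_rot: [-1.571, -0.0, 1.579]
force: [-0.2, -0.6, -1.9]
width: 12.8
```

Call:
step_arm --moves "0 0.02 0 0 0 0 0"

```text
clock: 18.1
eef_pos: [490.2, -129.0, 66.3]
tool_rot: [-1.571, -0.0, 1.579]
force: [0.2, 0.3, -2.2]
width: 13.2
```

Call:
step_arm --moves "0 0.01 0 0 0 0 0"

```text
clock: 18.2
eef_pos: [490.2, -129.0, 65.9]
tool_rot: [-1.571, 0.0, 1.579]
force: [-0.5, 0.6, -0.7]
width: 12.7
```

Call:
step_arm --moves "0 0.01 0 0 0 0 0"

```text
clock: 18.3
eef_pos: [490.2, -129.0, 65.8]
tool_rot: [-1.571, 0.0, 1.579]
force: [-1.7, -0.1, 7.4]
width: 13.2
```

Call:
step_arm --moves "0 -0.004 0 0 0 0 0.2;0 0 0 0 0 0 0.3;0 0 0 0 0 0 0.4;0 0 0 0 0 0 0.5;0 0 0 0 0 0 0.5"

```text
clock: 18.8
eef_pos: [490.2, -129.1, 65.6]
tool_rot: [-1.571, -0.0, 1.579]
force: [0.2, -0.0, -0.6]
width: 42.5
```

Call:
step_arm --moves "0 -0.1 0 0 0 0 0.5;0 -0.3 0 0 0 0 0.5;0 -0.5 0 0 0 0 0.5;0 -0.8 0 0 0 0 0.6;0 -1 0 0 0 0 0.6;0 -1 0 0 0 0 0.6;0 0 0 0 0 0 0.6"

```text
clock: 19.5
eef_pos: [494.2, -128.6, 257.0]
tool_rot: [-1.583, 0.003, 1.579]
force: [1.0, 0.6, -0.6]
width: 51.1
```

```bash
python3 st.py
python3 - <<'E'
from h import *
from cell import get_image
c=get_image("scene");cv2.imwrite("pics/s5.png",c["color"]);crop(c,250,190,370,310,6,"pics/g11.png")
E
```

```text
[ 494.24 -128.56  257.02] [-1.5828  0.0026  1.579 ] 51.1 F [ 0.97  0.56 -0.56] T [-0.008 -0.055  0.008] 19.5
```

View pics/s5.png

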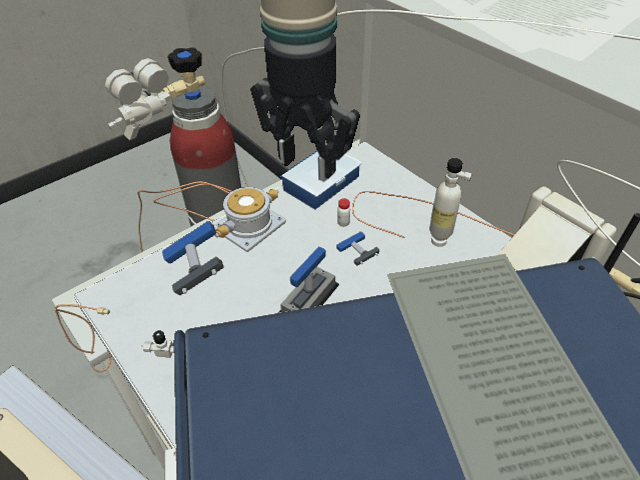

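View pics/g11.png

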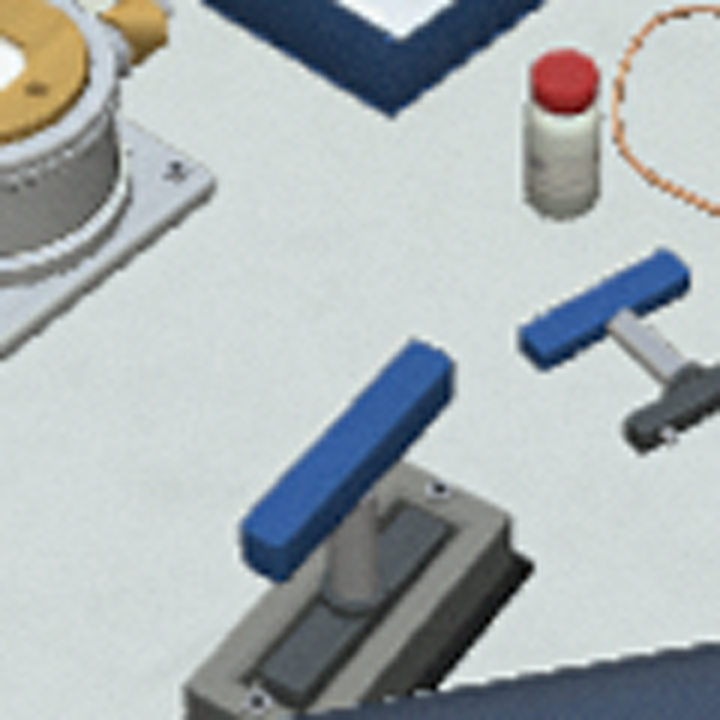

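Run:
```python
from h import *
from cell import ctrl,get_image,nets
t=get_image("top")
for n in["sample_cylinder","vial","tape","open_spanner"]:print(n,[(np.round(d["position"]).tolist(),round(d["conf"],2)) for d in nets.place_of(t,n)])
p=pickle.load(open("top0.pkl","rb"))
d=cv2.absdiff(p["color"],t["color"]).max(2);cv2.imwrite("pics/diff.png",d)
print(ctrl.finish_job())
```

```text
sample_cylinder [([721.0, -238.0, 3.0], 0.58)]
vial [([669.0, -81.0, 3.0], 0.58)]
tape [([617.0, -292.0, 0.0], 0.62)]
open_spanner []
the job is handed in; nothing more can be done
None
```

View pics/diff.png

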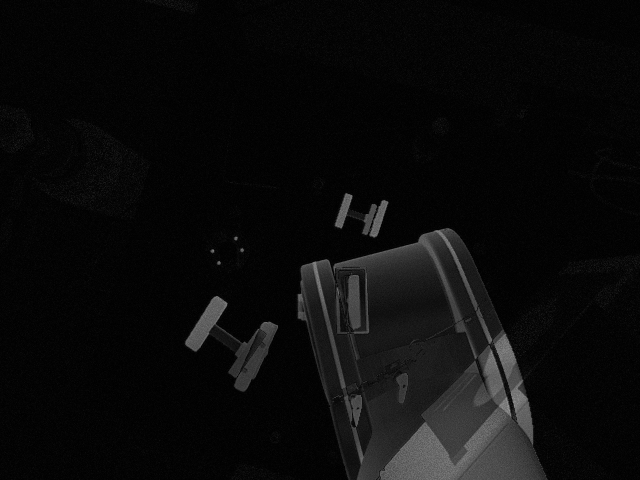

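The lock ring is turned clockwise to its stop, the spanner is back upright and fully home in its stand, and the job is handed in at about 19.5 s.

- **Pins:** I gripped the middle-sized spanner, the one in the stand. Both pins went in until the yoke lay on the ring at the expected height (TCP 113.8 mm). Pressing force was about 9 N at most.
- **Turning:** The drag stayed steady at about 0.3 N m. It rose to 0.86 N m at the stop, where I stopped turning and unloaded before lifting off. In the scene camera the ring had turned about 0.95 rad.
- **Return:** The spanner seated at the same height as when I gripped it (TCP 65.8 mm). After release it stands free in its pocket, and the gripper is well clear.
- **Things around:** The sample cylinder, vial and tape were found within about 4 mm of where they were at the start, and the before/after top pictures show no movement there.
- **Not confirmed:** The network did not find the open spanner at the end, because the arm was hiding that area of the top view. The arm did not work there.
- **Unexpected:** The two look-alike T-spanners, which stood only on their pins, had toppled by the time I first looked, before I gripped anything. The gripper had not come near them and no contact force showed, so they probably fell on their own. I left them where they lay.

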